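Find the full slide box by its weight and put it on the weighing dock

TASK

Three identical closed slide boxes stand in the rack; only one is full of slides and clearly heavier. Find it by feeling the weights, and set it gently into the leaning cradle of the weighing dock, standing on the cradle's floor and leaning on its backrest. Leave the two empty boxes standing upright in the rack's channels, let no box fall over, and do not disturb the other things on the table.

Things in the scene. Friction and masses are not known exactly. Their poses are not given: they have to be found in the camera images.
- box_a: one of three identical closed blue slide boxes, 100 (own x) x 30 (own y) x 110 mm high (own z), blank white labels; origin at the centre of its underside. Starts upright in a channel of the rack; which box is where, and which is full, varies and cannot be seen. The full one weighs 0.31 to 0.41 kg, an empty one 0.09 to 0.13 kg.
- box_b: one of three identical closed blue slide boxes, 100 (own x) x 30 (own y) x 110 mm high (own z), blank white labels; origin at the centre of its underside. Starts upright in a channel of the rack; which box is where, and which is full, varies and cannot be seen. The full one weighs 0.31 to 0.41 kg, an empty one 0.09 to 0.13 kg.
- box_c: one of three identical closed blue slide boxes, 100 (own x) x 30 (own y) x 110 mm high (own z), blank white labels; origin at the centre of its underside. Starts upright in a channel of the rack; which box is where, and which is full, varies and cannot be seen. The full one weighs 0.31 to 0.41 kg, an empty one 0.09 to 0.13 kg.
- rack: fixed white rack, 124 (own x) x 262 (own y) x 50 mm high, base plate 8 mm thick; origin at the centre of its underside. Three upright channels at own y = +85, 0, -85 mm, 34 mm wide inside, walls 4 mm thick, up to 50 mm above the table. A box stands on the base plate, thickness along the rack's y, top 118 mm above the table; 55 mm free between boxes.
- weigh_dock: fixed grey weighing dock, housing 150 (own x) x 130 mm (own y, -55 to +75), 28 mm high; origin on the table under the cradle's seat. The aluminium cradle on it leans 30 degrees from vertical, its upper end towards the dock's own +y; a box in it leans on the backrest, upper half free.
- cradle_seat (a point): centre of the cradle's inner floor, 60 mm above the table unloaded; axes as the dock's (level). The floor is square to the leaning direction, 108 mm along dock x by 36 mm across; a box's thickness goes across the 36 mm. Walls, along the lean: backrest (+y side) 58 mm, lip (-y side) 25 mm plus a flared lead-in to 37 mm, ends 20 mm; 3 to 4 mm thick.
- cradle (a joint): how far the cradle has sunk, m: 0 unloaded, 0.010 at its stop. It moves straight down on a spring: it does not move for loads under about 2 N and then sinks 1 mm for every 0.25 N more, so an empty box leaves it at 0 and the full one sinks it 4 to 9 mm.
- tape: loose bystander, to be left where it is; origin at the centre of its underside; roll of tape lying flat, 61 mm across, 19 mm high
- amber_bottle: loose bystander, to be left where it is; origin at the centre of its underside; amber reagent bottle with blue cap, 34 mm across, 71 mm high
- marker: loose bystander, to be left where it is; origin at the centre of its underside; red and white marker lying down, 22 x 144 x 15 mm
- mouse_1: loose bystander, to be left where it is; origin at the centre of its underside; black computer mouse, 112 x 61 x 37 mm
- reagent_2: loose bystander, to be left where it is; origin at the centre of its underside; amber reagent bottle with black cap, 34 mm across, 63 mm high
Not all that is in view belongs to the job. Leave any turquoise look-alike of the box_b alone.

How it is judged:
At the end, for the whole second after the job is handed in: One box, the full one, stands in the cradle (underside centre within 12 mm of the seat, leaning 22 to 38 degrees, square within 0.15 rad) and its weight alone keeps the cradle sunk over 3 mm; the other two stand upright (0.15 rad) on the rack base in its channels; all at rest, released (value of joint cradle above 0.003 m and ((distance between box_a and cradle_seat below 0.012 m and angle between box_a's own z axis and vertical between 0.38 and 0.66 rad and angle between the x axis of box_a and the x axis of weigh_dock, either way round below 0.15 rad and linear speed of each of box_a, box_b, box_c below 0.02 m/s and x of box_b in the frame of rack between -0.012 and 0.012 m and y of box_b in the frame of rack between -0.1 and 0.1 m and z of box_b in the frame of rack between 0.003 and 0.013 m and angle between each of box_b, box_c's own z axis and vertical below 0.15 rad and x of box_c in the frame of rack between -0.012 and 0.012 m and y of box_c in the frame of rack between -0.1 and 0.1 m and z of box_c in the frame of rack between 0.003 and 0.013 m) or (distance between box_b and cradle_seat below 0.012 m and angle between box_b's own z axis and vertical between 0.38 and 0.66 rad and angle between the x axis of box_b and the x axis of weigh_dock, either way round below 0.15 rad and linear speed of each of box_b, box_a, box_c below 0.02 m/s and x of box_a in the frame of rack between -0.012 and 0.012 m and y of box_a in the frame of rack between -0.1 and 0.1 m and z of box_a in the frame of rack between 0.003 and 0.013 m and angle between each of box_a, box_c's own z axis and vertical below 0.15 rad and x of box_c in the frame of rack between -0.012 and 0.012 m and y of box_c in the frame of rack between -0.1 and 0.1 m and z of box_c in the frame of rack between 0.003 and 0.013 m) or (distance between box_c and cradle_seat below 0.012 m and angle between box_c's own z axis and vertical between 0.38 and 0.66 rad and angle between the x axis of box_c and the x axis of weigh_dock, either way round below 0.15 rad and linear speed of each of box_c, box_a, box_b below 0.02 m/s and x of box_a in the frame of rack between -0.012 and 0.012 m and y of box_a in the frame of rack between -0.1 and 0.1 m and z of box_a in the frame of rack between 0.003 and 0.013 m and angle between each of box_a, box_b's own z axis and vertical below 0.15 rad and x of box_b in the frame of rack between -0.012 and 0.012 m and y of box_b in the frame of rack between -0.1 and 0.1 m and z of box_b in the frame of rack between 0.003 and 0.013 m))); the robot touches nothing.
It fails at once if a box falls over (leans more than 63 degrees) (angle between any of box_a, box_b, box_c's own z axis and vertical above 1.1 rad).
It fails at once if a box is driven or dropped hard into the cradle (more than 30 N) (contact force between any of box_a, box_b, box_c and weigh_dock above 30 N).
It fails at once if a bystander is moved more than 30 mm (distance of any of tape, amber_bottle, marker, mouse_1, reagent_2 from where it was at the start of the episode above 0.03 m).
It also fails if it takes over 64 s, if anything falls off the work surface, if the arm or the gripper's body presses on something with over 40 N, if the wrist force passes 120 N, or if a joint passes its speed limit or range.

ROBOT

A 6-joint arm with a two-finger parallel gripper is mounted at the origin on a cart in front of the work surface, level with it; the furniture and walls round the work are solid. World frame = base frame: x ahead of the robot, y to its left, z up, the work surface at z = 0. Lengths are in m, angles in rad, forces in N, time in s.
With the tool pointing down it reaches from about 0.275 to 0.975 m from the base axis. Payload 8.4 kg.
Tool frame: the origin (TCP) lies at the very end of the fingers, on their centre line; the grasp point (between the pads) lies arm.grip_point_offset behind it (arm.grip_point_offset is the distance from the TCP to the grasp point, in m); z points along the fingers, y is the line along which they close (so a half turn about z gives the same grasp; the last joint's range is limited). The gripper opens to 92 mm and grips with 3 to 60 N. Pads are 20 mm wide; open, the fingers measure 128 mm over their backs; the gripper's body (75 mm by 189 mm) begins 69 mm behind the grasp point.
Start: joints at [1.313, 0.353, 1.633, -0, 1.155, -0.002], TCP at [0.158, 0.605, 0.215] pointing down, gripper open.
Joint ranges: [-2.63, 2.63], [-0.92, 2.1], [0.06, 2.66], [-1.3, 4.44], [0, 2.69], [-3.02, 3.02]. Speed limits (rad/s): [2.22, 2.22, 2.79, 3.14, 3.14, 3.14].

INTERFACE

Orientations are given as a unit quaternion [x, y, z, w].
In Python, from rig import status, snapshot, job_done, arm gives the robot as it stands.
- The arm moves only by the tool carry_out, never from a script. Its argument "moves" is a list of rows, each an object of numbers: "dx", "dy", "dz": the shift along the tool's x, y, z each as a share of 250 mm, from -1 to 1; "wx", "wy", "wz": the turn, a rotation vector about the tool's x, y, z each as a share of 90 degrees, from -1 to 1; "claw": the closure, from -1 (fully open) to 1 (shut). A call has 1 to 20 rows; each row shifts and turns the commanded pose from where the row before left it, along the tool's axes as they then stand; what a row does not reach is not made up. A row lasts 1/8 s, in which the tool goes at most 62.5 mm and 10.7 degrees, less where a joint would pass 70% of its speed; a pose out of reach is approached as far as the arm can. A call with a number of a shift or a turn outside -1 to 1 is refused whole. A call with a gripper value outside its range is refused whole. The fingers move at their own pace and stop on an object; "newtons" is the grip in N (left out, the last holds). Time passes only in rows, so rows that do not move let the fingers close. It gives the time, the measured TCP pose, the force, the opening and the grip force at its end, in the units of the state.
- status.get_state(): the state, without advancing time (a new reading comes with each control period).
- snapshot(name): name is "scene" or "side" or "wrist"; returns a dict with "pixels" (420x560x3 uint8, blue, green, red), "fx", "fy", "cx", "cy" (pixels), "R" (3x3) and "t" (3): a world point X has camera coordinates R X + t. Camera axes: x right, y down, z forward; pixel columns grow to the right and rows downward; lengths in m; the calibration is good to about 2 mm. The wrist camera is an equidistant fisheye: a pixel r from the principal point sees the ray r / f radians off the axis. A picture is of the moment at which its call begins. There is no depth.
- job_done(): hands the job in; it is judged then, once.
The state is a dict: "time_s": time; "joint_pos": joint angles; "qd": joint speeds; "joint_torque": joint torques, N m; "position": TCP position; "tool_rot": TCP orientation; "ft_force": force on the tool from outside, world axes, zero at the start; "torque": the same for the moment, N m; "opening": finger opening in m; "grasp_force": force on a finger pad.
Only numpy, scipy, OpenCV 4.12 (cv2) and the standard library are available. Lean on these libraries where they do the work, as an engineer would, in place of code of your own. Each camera call takes 0.05 s, during which the arm holds its last target. There are 200 camera calls.

## Working session

There is one attempt and no reset: what is moved stays moved. The work goes in short steps, Python scripts to look and compute and a tool call to move; the robot and the scene stay as the last step left them, time stands still between calls to the robot, and variables do not carry over. Pictures are saved under pics/ and viewed, at most 13 in all, crops included, and the job is handed in when it is done.

Besides the shell and the picture viewer there is one more tool, called as a command line: name --argument value ..., lists and objects as JSON in quotes. carry_out: Moves the arm, as the interface text tells. Shift numbers are shares of 250 mm and turn numbers shares of 90 degrees, none past 1 either way. Its arguments: {"type":"object","properties":{"moves":{"type":"array","items":{"type":"object","properties":{"dx":{"type":"number"},"dy":{"type":"number"},"dz":{"type":"number"},"wx":{"type":"number"},"wy":{"type":"number"},"wz":{"type":"number"},"claw":{"type":"number"}}}},"newtons":{"type":"number"}},"required":["moves"]}

```bash
mkdir -p pics; cat > h.py <<'E'
import numpy as np, cv2
from rig import status, snapshot, job_done, arm
def take(n,f):
    s=snapshot(n); cv2.imwrite('pics/'+f,s['pixels']); np.savez('pics/'+f[:-4],**{k:np.array(v) for k,v in s.items() if k!='pixels'}); return s
def load(f): return np.load('pics/'+f+'.npz')
def onplane(c,u,v,z):
    R,t=c['R'],c['t']; d=R.T@np.array([(u-c['cx'])/c['fx'],(v-c['cy'])/c['fy'],1]); o=-R.T@t
    return o+d*(z-o[2])/d[2]
def proj(c,X):
    p=c['R']@np.array(X)+c['t']; return p[:2]/p[2]*[c['fx'],c['fy']]+[c['cx'],c['cy']]
E
python3 - <<'E'
from h import *
s=status.get_state();print({k:np.round(v,3).tolist() for k,v in s.items()},arm.grip_point_offset)
for n in('scene','side'):
    c=take(n,n+'1.png');print(n,-c['R'].T@c['t'],c['fx'])
E
```

```text
{'time_s': 0.0, 'joint_pos': [1.313, 0.354, 1.634, 0.0, 1.155, -0.002], 'qd': [0.0, -0.001, 0.0, 0.001, -0.002, 0.002], 'joint_torque': [0.001, -59.386, -33.421, 0.07, 0.024, -0.0], 'position': [0.158, 0.604, 0.214], 'tool_rot': [0.128, 0.992, -0.001, -0.0], 'ft_force': [-0.258, -0.274, 0.148], 'torque': [0.02, 0.032, -0.048], 'grasp_force': 0.0, 'opening': 0.092} 0.0187
scene [ 0.65443687 -0.91214555  1.58669294] 530.8711956200434
side [0.82452938 0.64232846 1.10038175] 380.77523307450474
```

View pics/scene1.png

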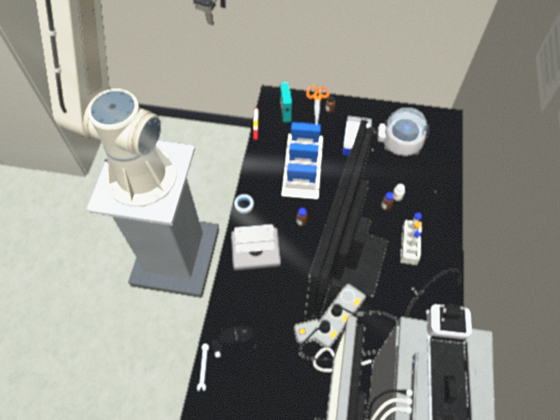

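View pics/side1.png

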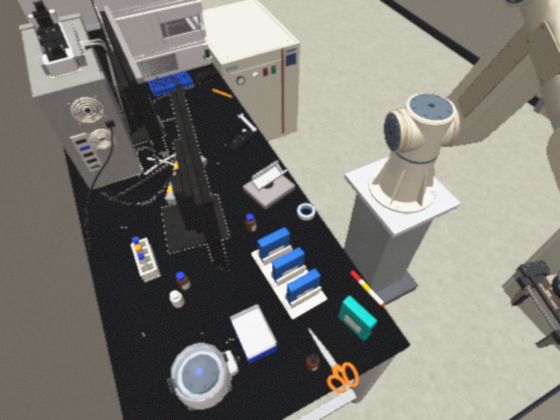

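The scene view shows three blue boxes in the white rack at (303,155) and the grey dock at (256,247). The turquoise look-alike is at (286,100), outside the rack, so it is not one of the boxes. The tape is at (244,203), the bottle at (302,216), the marker at (256,124), and a monitor at about (345,200). The side view shows the boxes at (273,245), (289,265) and (303,288), the dock at (268,185), and the turquoise box at (357,317). I'll enlarge crops of both views.

```bash
python3 - <<'E'
from h import *
a=cv2.imread('pics/scene1.png')[75:280,215:350]; b=cv2.imread('pics/side1.png')[145:325,235:375]
a=cv2.resize(a,None,fx=2.8,fy=2.8,interpolation=cv2.INTER_CUBIC); b=cv2.resize(b,(int(140*2.8),int(180*2.8)),interpolation=cv2.INTER_CUBIC)
o=np.zeros((600,800,3),np.uint8); o[:a.shape[0],:a.shape[1]]=a; o[:b.shape[0],400:400+b.shape[1]]=b
cv2.imwrite('pics/crop1.png',o)
S=load('scene1');D=load('side1')
# rough: box tops at z=.118, scene & side
for u,v in((305,127),(304,148),(303,169)):print('sc',onplane(S,u,v,.118))
for u,v in((273,236),(288,256),(303,277)):print('sd',onplane(D,u,v,.118))
print('mon base',onplane(S,312,275,0),onplane(S,365,125,.4),onplane(D,225,260,0),onplane(D,222,235,.05))
E
```

```text
sc [0.54923399 0.2168405  0.118     ]
sc [0.55855949 0.12859424 0.118     ]
sc [0.56745016 0.0444627  0.118     ]
sd [0.56162483 0.04914602 0.118     ]
sd [0.55298083 0.13313861 0.118     ]
sd [0.54647842 0.21391422 0.118     ]
mon base [ 0.64693501 -0.27216431  0.        ] [0.73390928 0.03436086 0.4       ] [ 0.71289632 -0.00882647  0.        ] [ 0.69196568 -0.07191286  0.05      ]
```

View pics/crop1.png

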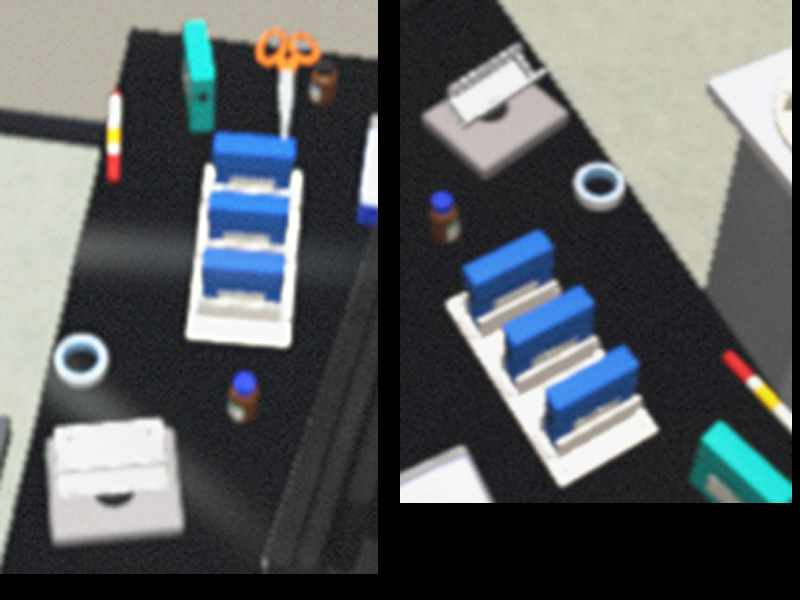

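Both views agree to within 6 mm on the box centres: about (0.548,0.215), (0.556,0.131) and (0.565,0.047). Their spacing matches the 85 mm given. The turquoise box at crop pixel (197,80) has a different colour and stands outside the rack, so it is excluded. Next I fit the poses of the dock and rack.

```bash
cat > fit.py <<'E'
from h import *
from scipy.optimize import differential_evolution as DE
C=[load('scene1'),load('side1')]; I=[cv2.imread('pics/scene1.png'),cv2.imread('pics/side1.png')]
s3,c3=.5,.75**.5
def bx(x0,x1,y0,y1,z0,z1): return np.array([(x,y,z) for x in(x0,x1) for y in(y0,y1) for z in(z0,z1)])
def cr(x0,x1,n0,n1,u0,u1):
    b=bx(x0,x1,n0,n1,u0,u1); return np.c_[b[:,0],b[:,1]*c3+b[:,2]*s3,.06-b[:,1]*s3+b[:,2]*c3]
dock=[bx(-.075,.075,-.055,.075,0,.028),cr(-.057,.057,-.018,.018,-.004,0),cr(-.057,.057,.018,.022,-.004,.058),cr(-.057,.057,-.022,-.018,-.004,.025),cr(-.057,.057,-.03,-.02,.025,.037),
 cr(-.057,-.054,-.018,.018,0,.02),cr(.054,.057,-.018,.018,0,.02)]
rack=[bx(-.062,.062,-.131,.131,0,.008)]+[bx(-.062,.062,y+a-.002,y+a+.002,0,.05) for y in(-.085,0,.085) for a in(-.019,.019)]+[bx(-.05,.05,y-.015,y+.015,.008,.118) for y in(-.085,0,.085)]
def pw(P,p):
    c,s=np.cos(p[2]),np.sin(p[2]); return np.c_[P[:,0]*c-P[:,1]*s+p[0],P[:,0]*s+P[:,1]*c+p[1],P[:,2]]
def mask(c,parts,p,k=4):
    m=np.zeros((420*k,560*k),np.uint8)
    for P in parts:
        h=cv2.convexHull(np.array([(proj(c,x)+.5)*k for x in pw(P,p)]).astype(np.int32)); cv2.fillConvexPoly(m,h,1)
    return cv2.resize(m.astype(np.float32),(560,420),interpolation=cv2.INTER_AREA)
def fit(parts,rois,bounds):
    T=[]
    for im,(u0,v0,u1,v1) in zip(I,rois):
        t=np.zeros((420,560),np.float32); r=im[v0:v1,u0:u1].max(2).astype(np.float32); t[v0:v1,u0:u1]=np.clip((r-40)/100,0,1); T.append(t)
    cost=lambda p:sum(np.abs(t-mask(c,parts,p,2)).sum() for t,c in zip(T,C))
    return DE(cost,bounds,popsize=12,maxiter=40,seed=1)
E
python3 - <<'E'
from fit import *
r=fit(rack,[(278,118,326,200),(248,226,330,320)],[(.5,.6),(.08,.18),(-.05,.25)]);print('rack',r.x,r.fun)
best=[]
for k in range(4):
    r=fit(dock,[(229,222,283,272),(240,157,294,210)],[(.3,.5),(-.3,-.05),(k*np.pi/2-.4,k*np.pi/2+.4)]);print(k,r.x,r.fun); best.append((r.fun,tuple(r.x)))
o=[]
best.sort()
for f,p in best[:2]:
    row=[]
    for im,c,(u,v) in zip(I,C,((225,215),(235,150))):
        g=cv2.resize(im[v:v+65,u:u+80],None,fx=5,fy=4.6,interpolation=cv2.INTER_CUBIC)
        for P in dock:
            h=cv2.convexHull(np.array([(proj(c,x)-[u,v]+.5)*[5,4.6] for x in pw(P,p)]).astype(np.int32)); cv2.polylines(g,[h],True,(0,0,255),1)
        row.append(g)
    o.append(np.hstack(row))
cv2.imwrite('pics/fit1.png',np.vstack(o)); print(best[:2])
E
```

```text
rack [0.55802777 0.13567745 0.06970377] 816.719970703125
0 [ 0.4543695  -0.22475521  0.25569216] 603.3400268554688
1 [ 0.45817549 -0.20710468  1.93994118] 1088.0
2 [ 0.44786643 -0.20133892  3.39623321] 721.0399780273438
3 [ 0.43838561 -0.21350157  4.90284401] 1149.050048828125
[(np.float64(603.3400268554688), (np.float64(0.45436949603341054), np.float64(-0.22475521210249325), np.float64(0.2556921617192757))), (np.float64(721.0399780273438), (np.float64(0.4478664294952256), np.float64(-0.2013389165736381), np.float64(3.3962332066191614)))]
```

View pics/fit1.png

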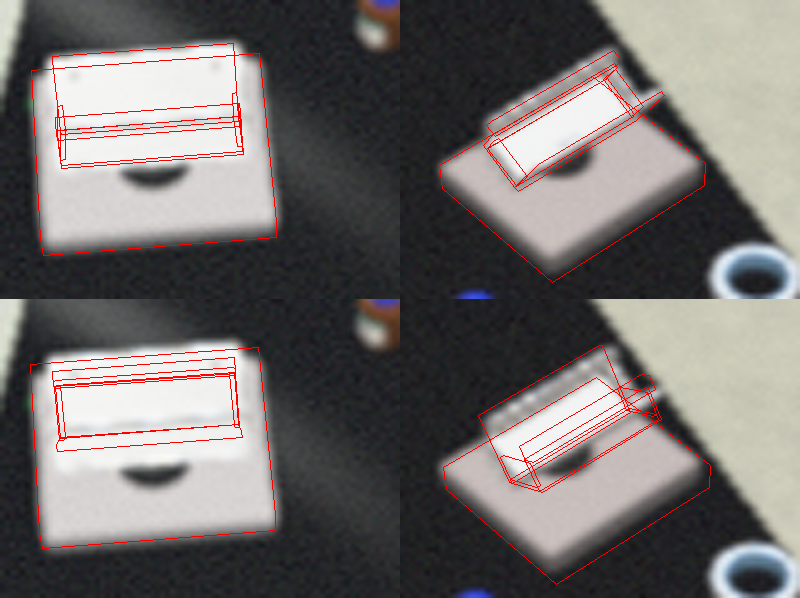

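The first fit (top row) matches in both views: dock at (0.454,-0.225), yaw 0.256, upper end leaning towards +y. The rack is at about (0.558,0.135). I'll move above the rack for a closer look with the wrist camera.

carry_out --moves '[{"dz":-0.12},{"dx":-0.169,"dy":-0.119,"dz":-0.02},{"dx":-0.169,"dy":-0.119,"dz":-0.02},{"dx":-0.169,"dy":-0.119,"dz":-0.02},{"dx":-0.169,"dy":-0.119,"dz":-0.02},{"dx":-0.169,"dy":-0.119,"dz":-0.02},{"dx":-0.169,"dy":-0.119,"dz":-0.02},{"dx":-0.169,"dy":-0.119,"dz":-0.02},{"dx":-0.169,"dy":-0.119,"dz":-0.02},{"dx":-0.169,"dy":-0.119,"dz":-0.02},{"dx":-0.169,"dy":-0.119,"dz":-0.02},{"dx":-0.169,"dy":-0.119},{"dx":-0.169,"dy":-0.119},{"wz":-0.11},{"wz":-0.11},{"claw":-0.3},{}]' --newtons 20

```text
invalid input at $.moves[0]: expected keys dx, dy, dz, wx, wy, wz, claw
```

```bash
python3 - <<'E'
from h import *
c=take('wrist','w1.png');s=status.get_state()
print({k:np.round(v,3).tolist() for k,v in s.items()}); print(c['R'],-c['R'].T@c['t'],c['fx'])
E
```

```text
{'time_s': 0.15, 'joint_pos': [1.313, 0.354, 1.634, 0.0, 1.155, -0.002], 'qd': [-0.0, -0.001, -0.002, -0.001, -0.0, 0.0], 'joint_torque': [0.001, -59.42, -33.447, 0.07, 0.02, -0.0], 'position': [0.158, 0.604, 0.214], 'tool_rot': [0.128, 0.992, -0.001, -0.0], 'ft_force': [0.256, 0.006, -0.066], 'torque': [0.018, -0.025, 0.07], 'grasp_force': 0.0, 'opening': 0.092}
[[ 2.53525825e-01  9.67328304e-01 -7.79524347e-04]
 [ 9.39228564e-01 -2.45968217e-01  2.39477225e-01]
 [ 2.31461359e-01 -6.14458126e-02 -9.70901669e-01]] [0.09308358 0.62144633 0.38348084] 325.19226210127806
```

View pics/w1.png

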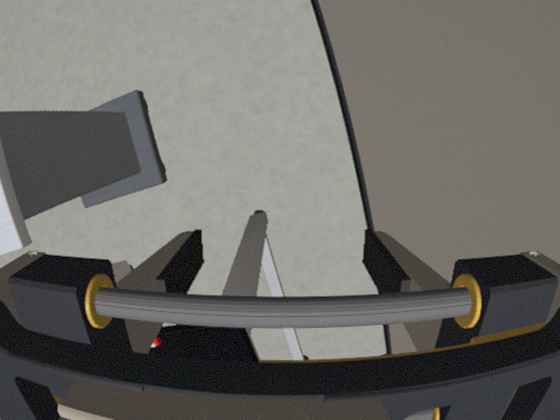

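All keys are required in every row.

carry_out --moves '[{"dx":0,"dy":0,"dz":-0.12,"wx":0,"wy":0,"wz":0,"claw":-1},{"dx":-0.169,"dy":-0.119,"dz":-0.03,"wx":0,"wy":0,"wz":0,"claw":-1},{"dx":-0.169,"dy":-0.119,"dz":-0.03,"wx":0,"wy":0,"wz":0,"claw":-1},{"dx":-0.169,"dy":-0.119,"dz":-0.03,"wx":0,"wy":0,"wz":0,"claw":-1},{"dx":-0.169,"dy":-0.119,"dz":-0.03,"wx":0,"wy":0,"wz":0,"claw":-1},{"dx":-0.169,"dy":-0.119,"dz":-0.03,"wx":0,"wy":0,"wz":0,"claw":-1},{"dx":-0.169,"dy":-0.119,"dz":-0.03,"wx":0,"wy":0,"wz":0,"claw":-1},{"dx":-0.169,"dy":-0.119,"dz":-0.03,"wx":0,"wy":0,"wz":0,"claw":-1},{"dx":-0.169,"dy":-0.119,"dz":-0.03,"wx":0,"wy":0,"wz":0,"claw":-1},{"dx":-0.169,"dy":-0.119,"dz":0,"wx":0,"wy":0,"wz":0,"claw":-1},{"dx":-0.169,"dy":-0.119,"dz":0,"wx":0,"wy":0,"wz":0,"claw":-1},{"dx":-0.169,"dy":-0.119,"dz":0,"wx":0,"wy":0,"wz":0,"claw":-1},{"dx":-0.169,"dy":-0.119,"dz":0,"wx":0,"wy":0,"wz":0,"claw":-1},{"dx":0,"dy":0,"dz":0,"wx":0,"wy":0,"wz":-0.11,"claw":-1},{"dx":0,"dy":0,"dz":0,"wx":0,"wy":0,"wz":-0.11,"claw":-1},{"dx":0,"dy":0,"dz":0,"wx":0,"wy":0,"wz":0,"claw":-0.3},{"dx":0,"dy":0,"dz":0,"wx":0,"wy":0,"wz":0,"claw":-0.3}]' --newtons 20

```text
time_s: 2.28
position: [0.5582, 0.1311, 0.3045]
tool_rot: [-0.043, 0.999, -0.0, -0.0]
ft_force: [-0.4, -0.2, 0.7]
opening: 0.0739
grasp_force: 0.0
```

```bash
python3 - <<'E'
from h import *
c=take('wrist','w2.png');s=status.get_state()
print({k:np.round(v,3).tolist() for k,v in s.items()}); print(c['fx'],c['cx'],c['cy'])
E
```

```text
{'time_s': 2.325, 'joint_pos': [0.228, 0.199, 1.639, 0.0, 1.304, -1.43], 'qd': [0.001, -0.001, -0.0, -0.001, 0.002, -0.014], 'joint_torque': [-0.129, -50.656, -35.925, -0.01, 0.078, 0.022], 'position': [0.558, 0.131, 0.305], 'tool_rot': [-0.043, 0.999, -0.0, -0.0], 'ft_force': [-0.9, 0.106, -1.455], 'torque': [0.03, 0.052, -0.037], 'grasp_force': 0.0, 'opening': 0.07}
325.19226210127806 282.77157855013206 203.31394279466224
```

View pics/w2.png

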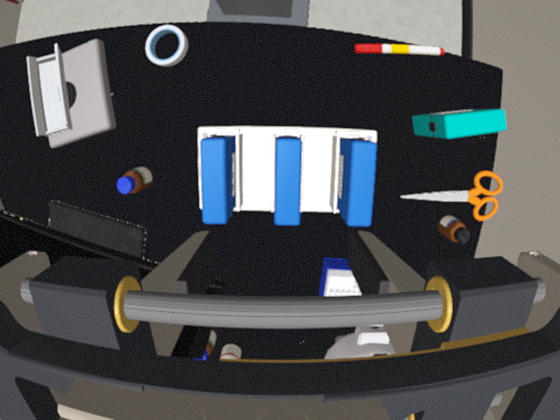

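The wrist view shows the rack clearly at (287,170), with boxes at (215,180), (288,181) and (358,182), and the dock at (70,95). I'll refit both poses from this view.

```bash
cat >> fit.py <<'E'
W=load('w2'); IW=cv2.imread('pics/w2.png')
def projW(X,c=None):
    c=W if c is None else c
    p=(c['R']@np.asarray(X,float).T).T+c['t']; r=np.hypot(p[:,0],p[:,1]); th=np.arctan2(r,p[:,2]); return p[:,:2]/r[:,None]*th[:,None]*c['fx']+[c['cx'],c['cy']]
def maskW(parts,p,k=2):
    m=np.zeros((420*k,560*k),np.uint8)
    for P in parts: cv2.fillConvexPoly(m,cv2.convexHull(((projW(pw(P,p))+.5)*k).astype(np.int32)),1)
    return cv2.resize(m.astype(np.float32),(560,420),interpolation=cv2.INTER_AREA)
def fitW(parts,roi,bounds):
    u0,v0,u1,v1=roi; t=np.zeros((420,560),np.float32); t[v0:v1,u0:u1]=np.clip((IW[v0:v1,u0:u1].max(2).astype(np.float32)-40)/100,0,1)
    return DE(lambda p:np.abs(t-maskW(parts,p)).sum(),bounds,popsize=12,maxiter=40,seed=1)
E
python3 - <<'E'
from fit import *
r=fitW(rack,(190,120,385,232),[(.5,.6),(.08,.18),(-.05,.25)]);print('rack',r.x,r.fun)
d=fitW(dock,(15,30,120,155),[(.4,.5),(-.3,-.15),(.0,.5)]);print('dock',d.x,d.fun)
# blue-only: box tops
hsv=cv2.cvtColor(IW,cv2.COLOR_BGR2HSV); b=((hsv[...,0]>95)&(hsv[...,0]<130)&(hsv[...,1]>120)&(hsv[...,2]>90)).astype(np.uint8)
n,l,st,ce=cv2.connectedComponentsWithStats(b[:232]); print([(s.tolist(),c.round(1).tolist()) for s,c in zip(st,ce) if s[4]>800])
for y in(.085,0,-.085):
    print(projW(pw(np.array([(x,y+a,.118) for x in(-.05,.05) for a in(-.015,.015)]),r.x)).round(1).tolist(), pw(np.array([[0,y,0]]),r.x).round(4))
g=IW.copy(); g=cv2.resize(g,None,fx=1.4,fy=1.4)
for parts,p in((rack,r.x),(dock,d.x)):
    for P in parts: cv2.polylines(g,[cv2.convexHull(((projW(pw(P,p))+.5)*1.4).astype(np.int32))],True,(0,0,255),1)
cv2.imwrite('pics/fit2.png',cv2.resize(g[20:340,0:560],None,fx=1.42,fy=1.42))
E
```

```text
rack [0.55414706 0.13605102 0.0684389 ] 801.6400146484375
dock [ 0.45200168 -0.22979233  0.2289573 ] 1455.570068359375
[([0, 0, 560, 232, 121986], [279.3, 111.2]), ([201, 137, 34, 88, 2625], [216.6, 179.5]), ([274, 137, 27, 89, 2196], [287.4, 181.7]), ([338, 139, 40, 88, 2823], [357.9, 181.8])]
[[351.5, 139.1], [377.3, 140.5], [346.5, 225.8], [371.1, 225.9]] [[0.5483 0.2209 0.    ]]
[[274.4, 136.8], [302.0, 137.4], [273.4, 224.9], [299.5, 225.3]] [[0.5541 0.1361 0.    ]]
[[198.2, 137.0], [224.5, 136.7], [201.0, 223.2], [226.0, 223.9]] [[0.56   0.0513 0.    ]]
```

View pics/fit2.png

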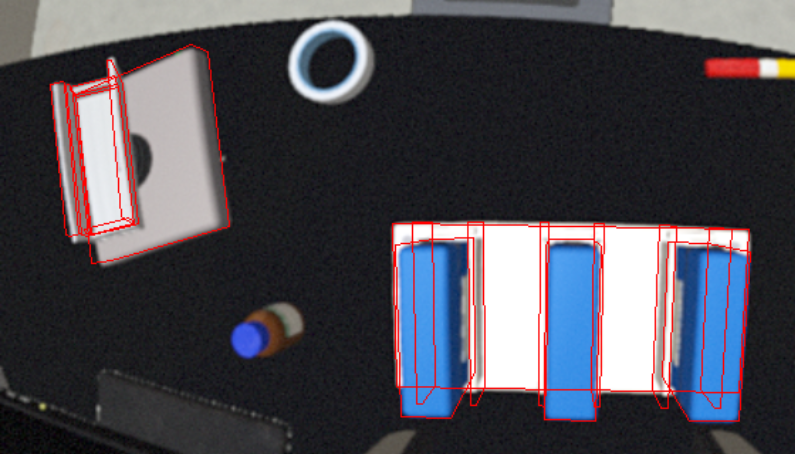

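The fit overlays well. I'll grasp the middle box and lift it to feel its weight.

carry_out --moves '[{"dx":0.014,"dy":0.021,"dz":0.1,"wx":0,"wy":0,"wz":0.011,"claw":-0.3},{"dx":0,"dy":0,"dz":0.18,"wx":0,"wy":0,"wz":0,"claw":-0.3},{"dx":0,"dy":0,"dz":0.18,"wx":0,"wy":0,"wz":0,"claw":-0.3},{"dx":0,"dy":0,"dz":0.18,"wx":0,"wy":0,"wz":0,"claw":-0.3},{"dx":0,"dy":0,"dz":0.16,"wx":0,"wy":0,"wz":0,"claw":-0.3},{"dx":0,"dy":0,"dz":0.12,"wx":0,"wy":0,"wz":0,"claw":-0.3},{"dx":0,"dy":0,"dz":0,"wx":0,"wy":0,"wz":0,"claw":-0.3},{"dx":0,"dy":0,"dz":0,"wx":0,"wy":0,"wz":0,"claw":1},{"dx":0,"dy":0,"dz":0,"wx":0,"wy":0,"wz":0,"claw":1},{"dx":0,"dy":0,"dz":0,"wx":0,"wy":0,"wz":0,"claw":1},{"dx":0,"dy":0,"dz":0,"wx":0,"wy":0,"wz":0,"claw":1}]' --newtons 20

```text
time_s: 3.7
position: [0.555, 0.1361, 0.0756]
tool_rot: [-0.036, 0.999, 0.0, 0.001]
ft_force: [-1.5, -0.4, 7.4]
opening: 0.0302
grasp_force: 20.0
```

carry_out --moves '[{"dx":0,"dy":0,"dz":-0.03,"wx":0,"wy":0,"wz":0,"claw":1},{"dx":0,"dy":0,"dz":-0.05,"wx":0,"wy":0,"wz":0,"claw":1},{"dx":0,"dy":0,"dz":0,"wx":0,"wy":0,"wz":0,"claw":1},{"dx":0,"dy":0,"dz":0,"wx":0,"wy":0,"wz":0,"claw":1},{"dx":0,"dy":0,"dz":0,"wx":0,"wy":0,"wz":0,"claw":1}]'

```text
time_s: 4.32
position: [0.5541, 0.1358, 0.0943]
tool_rot: [-0.036, 0.999, -0.0, -0.0]
ft_force: [-0.1, -0.1, -3.3]
opening: 0.0298
grasp_force: 20.0
```

```bash
cat > ft.py <<'E'
from h import *
F=[]
for i in range(6):
    snapshot('scene'); s=status.get_state(); F.append(s['ft_force'])
print(np.mean(F,0).round(2),np.std(F,0).round(2),{k:np.round(s[k],4).tolist() for k in('time_s','position','tool_rot','opening','grasp_force','joint_pos')})
E
python3 ft.py
```

```text
[ 0.04  0.24 -3.75] [0.28 0.41 0.24] {'time_s': 4.625, 'position': [0.5543, 0.1359, 0.0944], 'tool_rot': [-0.0362, 0.9993, -0.0, -0.0001], 'opening': 0.0304, 'grasp_force': 19.9898, 'joint_pos': [0.2378, 0.4124, 1.8509, -0.0, 0.8785, -1.4055]}
```

The force reads −3.75 N, about 0.38 kg, so this is the full box (an empty one would read at most 1.3 N). I'll lift it clear, carry it over to the dock and tilt it.

carry_out --moves '[{"dx":0,"dy":0,"dz":-0.12,"wx":0,"wy":0,"wz":0,"claw":1},{"dx":0,"dy":0,"dz":-0.168,"wx":0,"wy":0,"wz":0,"claw":1},{"dx":0,"dy":0,"dz":-0.168,"wx":0,"wy":0,"wz":0,"claw":1},{"dx":0,"dy":0,"dz":-0.168,"wx":0,"wy":0,"wz":0,"claw":1},{"dx":0.035,"dy":-0.071,"dz":0,"wx":0,"wy":0,"wz":0,"claw":1},{"dx":0.07,"dy":-0.142,"dz":0,"wx":0,"wy":0,"wz":0,"claw":1},{"dx":0.07,"dy":-0.142,"dz":0,"wx":0,"wy":0,"wz":0,"claw":1},{"dx":0.07,"dy":-0.142,"dz":0,"wx":0,"wy":0,"wz":0,"claw":1},{"dx":0.07,"dy":-0.142,"dz":0,"wx":0,"wy":0,"wz":0,"claw":1},{"dx":0.07,"dy":-0.142,"dz":0,"wx":0,"wy":0,"wz":0,"claw":1},{"dx":0.07,"dy":-0.142,"dz":0,"wx":0,"wy":0,"wz":0,"claw":1},{"dx":0.07,"dy":-0.142,"dz":0,"wx":0,"wy":0,"wz":0,"claw":1},{"dx":0.035,"dy":-0.071,"dz":0,"wx":0,"wy":0,"wz":0,"claw":1},{"dx":0,"dy":0,"dz":0,"wx":0,"wy":0,"wz":-0.107,"claw":1},{"dx":0,"dy":0,"dz":0,"wx":0,"wy":0,"wz":0,"claw":1},{"dx":0,"dy":0,"dz":0,"wx":0,"wy":0,"wz":0,"claw":1}]'

```text
time_s: 6.62
position: [0.4346, -0.1573, 0.2498]
tool_rot: [-0.118, 0.993, 0.0, -0.001]
ft_force: [1.7, -0.9, -3.4]
opening: 0.0301
grasp_force: 20.0
```

```bash
python3 ft.py; python3 - <<'E'
from h import *
from fit import projW,dock,pw
c=take('wrist','w3.png')
im=cv2.resize(cv2.imread('pics/w3.png'),None,fx=1.4,fy=1.4)
for P in dock: cv2.polylines(im,[cv2.convexHull(((projW(pw(P,(.453,-.227,.24)),c)+.5)*1.4).astype(np.int32))],True,(0,0,255),1)
cv2.imwrite('pics/w3o.png',im)
E
```

```text
[ 0.19  0.46 -3.52] [0.62 0.52 0.24] {'time_s': 6.925, 'position': [0.4353, -0.1573, 0.2505], 'tool_rot': [-0.1199, 0.9928, -0.0, -0.0], 'opening': 0.0294, 'grasp_force': 19.9897, 'joint_pos': [-0.3499, 0.0584, 1.9235, -0.0, 1.1597, -2.161]}
```

View pics/w3o.png

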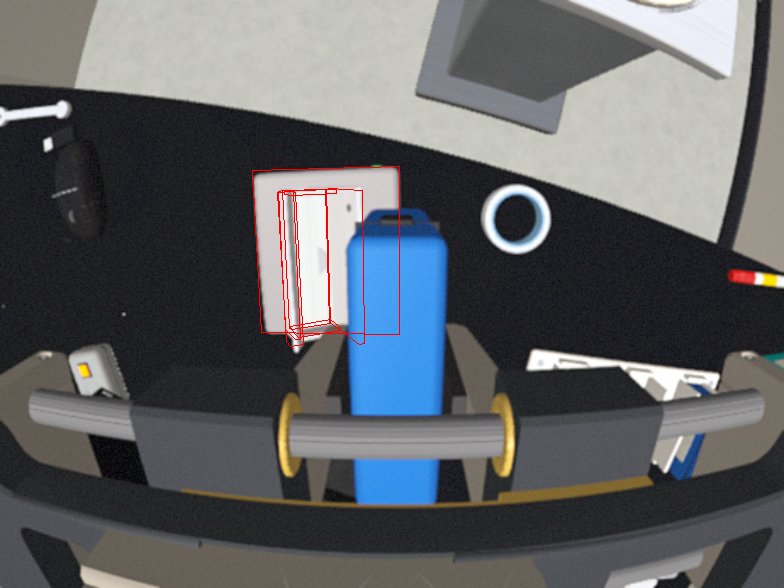

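The dock model (red) overlays well, with the housing at (255–400,168–333) and the cradle at (280–363,190–345). I'll refine it once from this view.

```bash
python3 - <<'E'
from fit import *
import fit
c=load('w3'); im=cv2.imread('pics/w3.png'); fit.W=c
t=np.clip((im.max(2).astype(np.float32)-40)/100,0,1); roi=np.zeros_like(t); roi[105:232,165:246]=1
hsv=cv2.cvtColor(im,cv2.COLOR_BGR2HSV); roi[(hsv[...,1]>110)&(im[...,0]>60)]=0
for n,P in(('all',dock),):
    r=DE(lambda p:(np.abs(t-maskW(P,p))*roi).sum(),[(.43,.475),(-.25,-.2),(.1,.4)],popsize=12,maxiter=30,seed=2); print(n,r.x,r.fun)
    print([(p,(np.abs(t-maskW(P,p))*roi).sum()) for p in((.4544,-.2248,.2557),(.452,-.2298,.229),(.453,-.227,.24))])
g=cv2.resize(im[100:250,150:300],None,fx=4,fy=4,interpolation=cv2.INTER_CUBIC)
for P in dock: cv2.polylines(g,[cv2.convexHull(((projW(pw(P,r.x),c)-[150,100]+.5)*4).astype(np.int32))],True,(0,0,255),1)
cv2.imwrite('pics/w3z.png',g)
E
```

```text
all [ 0.45401908 -0.22520071  0.26280988] 69.5999984741211
[((0.4544, -0.2248, 0.2557), np.float32(95.81999)), ((0.452, -0.2298, 0.229), np.float32(533.58)), ((0.453, -0.227, 0.24), np.float32(232.17))]
```

View pics/w3z.png

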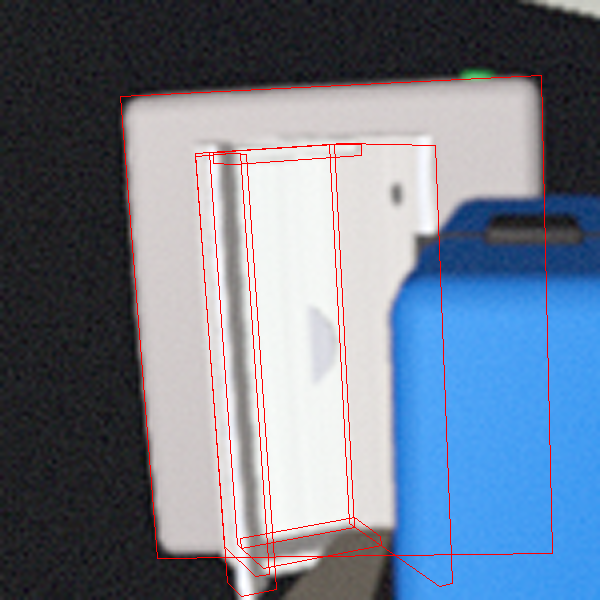

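```bash
cat > plan.py <<'E'
from h import *
from scipy.spatial.transform import Rotation as Ro
D=np.array([.454,-.225,0]); yaw=.26
Rd=Ro.from_euler('z',yaw); u=Rd.apply([0,.5,.75**.5]); n=Rd.apply([0,.75**.5,-.5]); xd=Rd.apply([1,0,0])
seat=D+[0,0,.06]
def goal(h,off=.067,a=0,b=0): return seat+u*(off+h)+xd*a+n*b
Rg=Ro.from_matrix(np.c_[-xd,n,-u])
def tell(h,**k):
    s=status.get_state(); R=Ro.from_quat(s['tool_rot']); d=goal(h,**k)-s['position']
    rv=(R.inv()*Rg).as_rotvec(degrees=True)/90
    print('now: err in goal frame mm',(Rg.inv().apply(d)*1e3).round(1),'shift shares now-frame',(R.inv().apply(d)/.25).round(3),'goal-frame',(Rg.inv().apply(d)/.25).round(3),'turn',rv.round(4))
E
python3 - <<'E'
from plan import *
from fit import projW
c=load('w3'); s=status.get_state(); R=Ro.from_quat(s['tool_rot'])
pts=[s['position']+R.apply([x,y,-.043]) for x in(.05,) for y in(-.015,.015)]; print(projW(np.array(pts),c).round(1), 'crop px',((projW(np.array(pts),c)-[150,100])*4).round())
print(Rg.as_matrix().round(3)); tell(.075)
E
```

```text
[[244.1 168.6]
 [320.3 168.5]] crop px [[376. 274.]
 [681. 274.]]
[[-0.966 -0.223  0.129]
 [-0.257  0.837 -0.483]
 [-0.    -0.5   -0.866]]
now: err in goal frame mm [-0.6 34.5 58.1] shift shares now-frame [-0.003  0.003  0.27 ] goal-frame [-0.003  0.138  0.232] turn [ 0.3333 -0.0033 -0.0122]
```

The predicted edge of the box's top matches the picture (crop row 274 against about 272), so the box is centred in the grip. Now I'll tilt and line up 75 mm above the seat.

carry_out --moves '[{"dx":0,"dy":0,"dz":0,"wx":0.083,"wy":0,"wz":-0.012,"claw":1},{"dx":0,"dy":0,"dz":0,"wx":0.083,"wy":0,"wz":0,"claw":1},{"dx":0,"dy":0,"dz":0,"wx":0.083,"wy":0,"wz":0,"claw":1},{"dx":0,"dy":0,"dz":0,"wx":0.084,"wy":0,"wz":0,"claw":1},{"dx":0,"dy":0.07,"dz":0,"wx":0,"wy":0,"wz":0,"claw":1},{"dx":0,"dy":0.068,"dz":0.04,"wx":0,"wy":0,"wz":0,"claw":1},{"dx":0,"dy":0,"dz":0.1,"wx":0,"wy":0,"wz":0,"claw":1},{"dx":0,"dy":0,"dz":0.09,"wx":0,"wy":0,"wz":0,"claw":1},{"dx":0,"dy":0,"dz":0,"wx":0,"wy":0,"wz":0,"claw":1},{"dx":0,"dy":0,"dz":0,"wx":0,"wy":0,"wz":0,"claw":1}]'

```text
time_s: 8.22
position: [0.4353, -0.1562, 0.1841]
tool_rot: [-0.125, 0.958, -0.256, 0.033]
ft_force: [0.4, -0.1, -4.3]
opening: 0.0297
grasp_force: 20.0
```

```bash
python3 ft.py; python3 - <<'E'
from plan import *
tell(.075); tell(0)
c=take('side','s4.png');d=take('scene','c4.png')
a=cv2.resize(c_:=cv2.imread('pics/s4.png')[130:230,225:325],None,fx=4,fy=4,interpolation=cv2.INTER_CUBIC)
b=cv2.resize(cv2.imread('pics/c4.png')[190:290,205:305],None,fx=4,fy=4,interpolation=cv2.INTER_CUBIC)
cv2.imwrite('pics/s4z.png',np.hstack([b,a]))
E
```

```text
[-0.25  0.16 -3.15] [0.38 0.45 0.51] {'time_s': 8.525, 'position': [0.4352, -0.1562, 0.184], 'tool_rot': [-0.1251, 0.9578, -0.2565, 0.0334], 'opening': 0.0297, 'grasp_force': 19.9896, 'joint_pos': [0.0409, 0.0892, 2.1855, -0.6906, 0.8723, -1.3335]}
now: err in goal frame mm [-0.5  0.2  1.1] shift shares now-frame [-0.002  0.001  0.004] goal-frame [-0.002  0.001  0.004] turn [ 0.0002 -0.0003 -0.0002]
now: err in goal frame mm [-0.5  0.2 76.1] shift shares now-frame [-0.002  0.001  0.304] goal-frame [-0.002  0.001  0.304] turn [ 0.0002 -0.0003 -0.0002]
```

View pics/s4z.png

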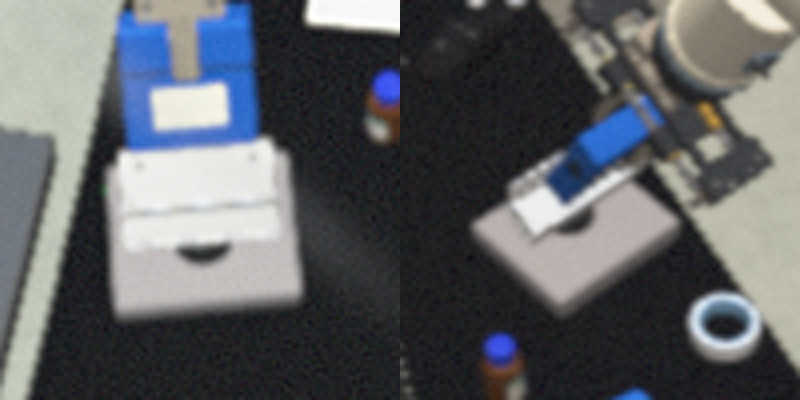

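The box is above the cradle and parallel to it, with its lower edge at (125–258,148) in the left crop. I'll check the sideways alignment in numbers against the projected model.

```bash
python3 - <<'E'
from plan import *
c=load('c4'); im=cv2.imread('pics/c4.png').astype(float)
s=status.get_state();R=Ro.from_quat(s['tool_rot']);p=s['position']
bl=(im[...,0]-im[...,2])
q=lambda X:proj(c,X)
# -n face of box (tool y = n so face y=-.015), label height
for k in(.035,.045,.055):
    e=[q(p+R.apply([x,-.015,k])) for x in(.05,-.05)]; v=int(round((e[0][1]+e[1][1])/2)); row=bl[v,225:280]; i=np.where(row>50)[0]
    def sub(a,b): return a+(50-row[a])/(row[b]-row[a])*(b-a)
    print('box pred',np.round([e[0][0],e[1][0]],1),'meas',225+round(sub(i[0]-1,i[0]),1),225+round(sub(i[-1]+1,i[-1]),1),'row',v)
g=im.max(2)
for k in(.04,.05):
    e=[q(seat+u*k+n*.018+xd*x) for x in(-.057,.057)]; v=int(round((e[0][1]+e[1][1])/2)); print('cradle pred',np.round(e,1).tolist(),g[v,228:242].astype(int),g[v,266:282].astype(int),v)
E
```

```text
box pred [235.4 268.3] meas 235.1 269.5 row 218
box pred [235.7 268.5] meas 235.5 269.6 row 221
box pred [236.  268.7] meas 235.6 268.8 row 224
cradle pred [[235.3, 232.5], [271.4, 229.4]] [ 31  27  39  66 100 131 182 235 241 239 230 210 213 230] [231 227 229 230 232 233 228 208 194 187 166 111  54  40  34  39] 231
cradle pred [[235.0, 229.8], [271.2, 226.8]] [ 34  33  33  33  31  52 127 193 218 218 217 220 221 224] [231 218 215 227 235 239 233 199 163 149 114  67  45  33  33  39] 228
```

Alignment is within about 1.5 mm. I'll insert gently along the lean.

carry_out --moves '[{"dx":-0.002,"dy":0,"dz":0.04,"wx":0,"wy":0,"wz":0,"claw":1},{"dx":0,"dy":0,"dz":0.04,"wx":0,"wy":0,"wz":0,"claw":1},{"dx":0,"dy":0,"dz":0.03,"wx":0,"wy":0,"wz":0,"claw":1},{"dx":0,"dy":0,"dz":0.03,"wx":0,"wy":0,"wz":0,"claw":1},{"dx":0,"dy":0,"dz":0.02,"wx":0,"wy":0,"wz":0,"claw":1},{"dx":0,"dy":0,"dz":0.02,"wx":0,"wy":0,"wz":0,"claw":1},{"dx":0,"dy":0,"dz":0.02,"wx":0,"wy":0,"wz":0,"claw":1},{"dx":0,"dy":0,"dz":0.02,"wx":0,"wy":0,"wz":0,"claw":1},{"dx":0,"dy":0,"dz":0,"wx":0,"wy":0,"wz":0,"claw":1},{"dx":0,"dy":0,"dz":0,"wx":0,"wy":0,"wz":0,"claw":1}]'

```text
time_s: 9.88
position: [0.4425, -0.1828, 0.136]
tool_rot: [-0.125, 0.958, -0.256, 0.033]
ft_force: [-0.7, 0.2, -3.5]
opening: 0.0301
grasp_force: 20.0
```

```bash
python3 ft.py; python3 -c "
from plan import *
tell(0)"
```

```text
[-0.19  0.17 -3.89] [0.41 0.69 0.4 ] {'time_s': 10.175, 'position': [0.4425, -0.1828, 0.136], 'tool_rot': [-0.1251, 0.9578, -0.2565, 0.033], 'opening': 0.0299, 'grasp_force': 19.9897, 'joint_pos': [-0.0268, 0.1893, 2.2128, -0.7847, 0.7459, -1.2656]}
now: err in goal frame mm [-0.3  0.1 20.7] shift shares now-frame [-0.001  0.     0.083] goal-frame [-0.001  0.     0.083] turn [ 0.0003 -0.0007  0.    ]
```

No contact so far. I'll go another 17 mm, slowly.

carry_out --moves '[{"dx":0,"dy":0,"dz":0.012,"wx":0,"wy":0,"wz":0,"claw":1},{"dx":0,"dy":0,"dz":0.012,"wx":0,"wy":0,"wz":0,"claw":1},{"dx":0,"dy":0,"dz":0.012,"wx":0,"wy":0,"wz":0,"claw":1},{"dx":0,"dy":0,"dz":0.012,"wx":0,"wy":0,"wz":0,"claw":1},{"dx":0,"dy":0,"dz":0.01,"wx":0,"wy":0,"wz":0,"claw":1},{"dx":0,"dy":0,"dz":0.01,"wx":0,"wy":0,"wz":0,"claw":1},{"dx":0,"dy":0,"dz":0,"wx":0,"wy":0,"wz":0,"claw":1},{"dx":0,"dy":0,"dz":0,"wx":0,"wy":0,"wz":0,"claw":1}]'

```text
time_s: 11.18
position: [0.4446, -0.191, 0.1212]
tool_rot: [-0.125, 0.958, -0.256, 0.033]
ft_force: [0.8, 0.3, -3.4]
opening: 0.0299
grasp_force: 20.0
```

```bash
python3 ft.py; python3 -c "
from plan import *
tell(0)"
```

```text
[-0.1  -0.05 -3.43] [0.51 0.53 0.34] {'time_s': 11.475, 'position': [0.4446, -0.191, 0.1212], 'tool_rot': [-0.1251, 0.9579, -0.2565, 0.0329], 'opening': 0.0297, 'grasp_force': 19.9898, 'joint_pos': [-0.0472, 0.2223, 2.2186, -0.8208, 0.7093, -1.2378]}
now: err in goal frame mm [-0.4  0.1  3.7] shift shares now-frame [-0.001  0.     0.015] goal-frame [-0.001  0.     0.015] turn [ 0.0003 -0.0008  0.0001]
```

carry_out --moves '[{"dx":0,"dy":0,"dz":0.008,"wx":0,"wy":0,"wz":0,"claw":1},{"dx":0,"dy":0,"dz":0.008,"wx":0,"wy":0,"wz":0,"claw":1},{"dx":0,"dy":0.005,"dz":0.006,"wx":0,"wy":0,"wz":0,"claw":1},{"dx":0,"dy":0.005,"dz":0.006,"wx":0,"wy":0,"wz":0,"claw":1},{"dx":0,"dy":0.005,"dz":0.005,"wx":0,"wy":0,"wz":0,"claw":1},{"dx":0,"dy":0,"dz":0,"wx":0,"wy":0,"wz":0,"claw":1},{"dx":0,"dy":0,"dz":0,"wx":0,"wy":0,"wz":0,"claw":1}]'

```text
time_s: 12.35
position: [0.4449, -0.1919, 0.1123]
tool_rot: [-0.125, 0.958, -0.257, 0.033]
ft_force: [0.4, -1.2, -0.3]
opening: 0.0296
grasp_force: 20.0
```

```bash
python3 ft.py; python3 -c "
from plan import *
tell(0)"
```

```text
[ 0.14 -0.41  0.02] [0.31 0.64 0.2 ] {'time_s': 12.65, 'position': [0.4449, -0.1919, 0.1122], 'tool_rot': [-0.1251, 0.9579, -0.2565, 0.033], 'opening': 0.0296, 'grasp_force': 19.9919, 'joint_pos': [-0.0494, 0.2412, 2.2239, -0.8428, 0.6918, -1.2113]}
now: err in goal frame mm [-0.3 -3.6 -4.6] shift shares now-frame [-0.001 -0.015 -0.018] goal-frame [-0.001 -0.015 -0.018] turn [ 0.0003 -0.0007  0.    ]
```

The wrist reads about 0 N, so the cradle is carrying the whole box. I'll release it and back out along the lean.

carry_out --moves '[{"dx":0,"dy":0,"dz":0,"wx":0,"wy":0,"wz":0,"claw":0.2},{"dx":0,"dy":0,"dz":0,"wx":0,"wy":0,"wz":0,"claw":0},{"dx":0,"dy":0,"dz":0,"wx":0,"wy":0,"wz":0,"claw":-0.3},{"dx":0,"dy":0,"dz":0,"wx":0,"wy":0,"wz":0,"claw":-0.3},{"dx":0,"dy":0,"dz":0,"wx":0,"wy":0,"wz":0,"claw":-0.3},{"dx":0,"dy":0,"dz":-0.03,"wx":0,"wy":0,"wz":0,"claw":-0.3},{"dx":0,"dy":0,"dz":-0.08,"wx":0,"wy":0,"wz":0,"claw":-0.3},{"dx":0,"dy":0,"dz":-0.12,"wx":0,"wy":0,"wz":0,"claw":-0.3},{"dx":0,"dy":0,"dz":-0.12,"wx":0,"wy":0,"wz":0,"claw":-0.3},{"dx":0,"dy":0,"dz":-0.12,"wx":0,"wy":0,"wz":0,"claw":-0.3},{"dx":0,"dy":0,"dz":-0.12,"wx":0,"wy":0,"wz":0,"claw":-0.3},{"dx":0,"dy":0,"dz":0,"wx":0,"wy":0,"wz":0,"claw":-0.3},{"dx":0,"dy":0,"dz":0,"wx":0,"wy":0,"wz":0,"claw":-0.3}]'

```text
time_s: 14.28
position: [0.4257, -0.1206, 0.2394]
tool_rot: [-0.125, 0.958, -0.256, 0.033]
ft_force: [-0.5, -0.6, -0.5]
opening: 0.0595
grasp_force: 0.0
```

```bash
python3 ft.py; python3 - <<'E'
from plan import *
c=take('scene','c5.png'); d=take('side','s5.png')
out=[]
for f,cam,(a,b) in(('c5',c,(205,190)),('s5',d,(225,130))):
    g=cv2.resize(cv2.imread(f'pics/{f}.png')[b:b+100,a:a+100],None,fx=4,fy=4,interpolation=cv2.INTER_CUBIC)
    B=np.array([seat-[0,0,.007]+xd*x+n*(.003+y)+u*z for x in(-.05,.05) for y in(-.015,.015) for z in(0,.11)])
    cv2.polylines(g,[cv2.convexHull(np.array([(proj(cam,X)-[a,b]+.5)*4 for X in B]).astype(np.int32))],True,(0,0,255),1); out.append(g)
# whole-scene thumbnail
t=cv2.resize(cv2.imread('pics/c5.png')[80:280,200:350],(150,200)); o=np.zeros((600,800,3),np.uint8); o[:400]=np.hstack(out); o[400:,:150]=t
t=cv2.imread('pics/s5.png')[220:340,240:390]; o[400:,200:450]=cv2.resize(t,(250,200))
cv2.imwrite('pics/end.png',o)
E
```

```text
[ 0.27  0.23 -0.2 ] [0.35 0.41 0.26] {'time_s': 14.575, 'position': [0.4257, -0.1209, 0.2393], 'tool_rot': [-0.125, 0.9579, -0.2565, 0.0322], 'opening': 0.0595, 'grasp_force': 0.0, 'joint_pos': [0.1339, -0.0073, 2.1363, -0.6142, 1.0358, -1.3697]}
```

View pics/end.png

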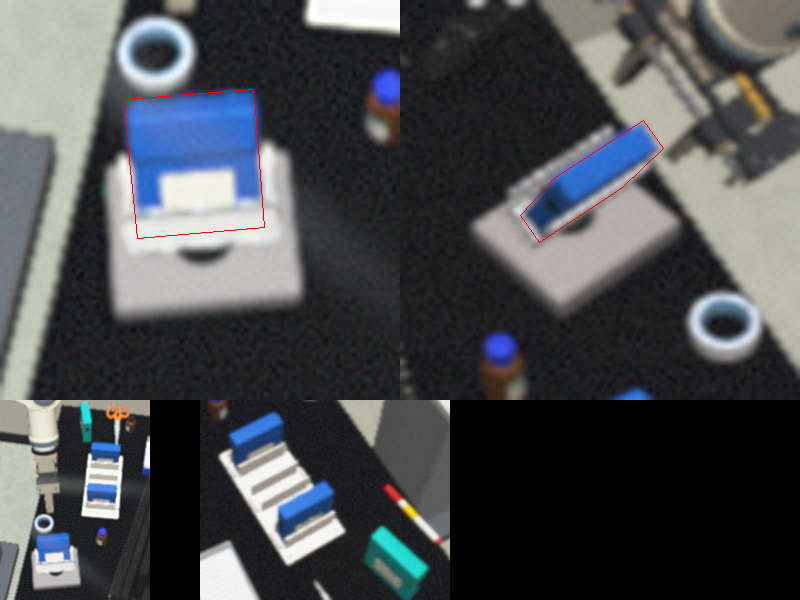

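The full box is seated and leaning as modelled: the red outline matches it in both views, and the sink is close to the 7 mm assumed. The two empty boxes still stand in the outer channels, and the bystanders have not moved. I'm handing it in.

```bash
python3 -c "
from rig import job_done
print(job_done())"
```

```text
the job is handed in; nothing more can be done
None
```

I handed the job in at about 15 s: the middle box was the full one (about 0.38 kg by the wrist force), so I did not lift the other two, and in the last pictures it leans on the cradle's backrest with the other two upright in the rack. The hand-in gave no verdict.

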